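# Lay the filter-coffee tray: each tumbler in its own davara

## Task

Lay the blue tray for filter coffee: stand each of the four metal tumblers upright on the floor of its own davara (the wide low bowls on the tray), steel in steel and brass in brass, large in large and small in small. Set each one down gently rather than dropping it or knocking it over, leave the davaras standing where they are, and leave the orange mug and the lunch box alone.

Things in the scene. Friction and masses are not known exactly. Their poses are not given: they have to be found in the camera images.
- large_steel_tumbler: the large steel coffee tumbler: an upright round cup of silver-grey stainless steel, open at the top, no handle, 80 mm tall, 48 mm across the foot, widening to 57 mm just under the flared lip (63 mm across, the top 8 mm). It stands loose on the counter; about 80 g. Origin at the centre of its underside, z up its axis.
- small_steel_tumbler: the small steel coffee tumbler: an upright round cup of silver-grey stainless steel, open at the top, no handle, 62 mm tall, 38 mm across the foot, widening to 46 mm just under the flared lip (51 mm across, the top 8 mm). It stands loose on the counter; about 50 g. Origin at the centre of its underside, z up its axis.
- large_brass_tumbler: the large brass coffee tumbler: an upright round cup of golden yellow brass, open at the top, no handle, 80 mm tall, 48 mm across the foot, widening to 57 mm just under the flared lip (63 mm across, the top 8 mm). It stands loose on the counter; about 110 g. Origin at the centre of its underside, z up its axis.
- small_brass_tumbler: the small brass coffee tumbler: an upright round cup of golden yellow brass, open at the top, no handle, 62 mm tall, 38 mm across the foot, widening to 46 mm just under the flared lip (51 mm across, the top 8 mm). It stands loose on the counter; about 70 g. Origin at the centre of its underside, z up its axis.
- large_steel_davara: the large steel davara: a wide low open bowl of silver-grey stainless steel, 36 mm high, 106 mm across its lip, 80 mm across the foot, walls flaring outward, flat inner floor 2 mm above its underside and 76 mm across. It stands loose on the floor of the blue tray (about 370 by 280 mm, rim 18 mm high, fixed to the counter), its lip within a few mm to 50 mm of its neighbours. Origin at the centre of its underside, z up.
- small_steel_davara: the small steel davara: a wide low open bowl of silver-grey stainless steel, 30 mm high, 86 mm across its lip, 64 mm across the foot, walls flaring outward, flat inner floor 2 mm above its underside and 60 mm across. It stands loose on the floor of the blue tray (about 370 by 280 mm, rim 18 mm high, fixed to the counter), its lip within a few mm to 50 mm of its neighbours. Origin at the centre of its underside, z up.
- large_brass_davara: the large brass davara: a wide low open bowl of golden yellow brass, 36 mm high, 106 mm across its lip, 80 mm across the foot, walls flaring outward, flat inner floor 2 mm above its underside and 76 mm across. It stands loose on the floor of the blue tray (about 370 by 280 mm, rim 18 mm high, fixed to the counter), its lip within a few mm to 50 mm of its neighbours. Origin at the centre of its underside, z up.
- small_brass_davara: the small brass davara: a wide low open bowl of golden yellow brass, 30 mm high, 86 mm across its lip, 64 mm across the foot, walls flaring outward, flat inner floor 2 mm above its underside and 60 mm across. It stands loose on the floor of the blue tray (about 370 by 280 mm, rim 18 mm high, fixed to the counter), its lip within a few mm to 50 mm of its neighbours. Origin at the centre of its underside, z up.
- orange_mug: bystander: orange ceramic mug, 82 mm across and 92 mm tall, its handle reaching about 78 mm from the axis along its own +y. Origin at the centre of its underside, z up.
- lunch_box: bystander: round steel lunch box with its snap lid shut, 133 mm across (141 mm over the two side clips, which lie on its own x axis) and 62 mm tall. Origin at the centre of its underside, z up.
Mind the look-alikes: they are no part of the job. What is shaped like the large_brass_tumbler but brown or turquoise is not meant.

How it is judged:
By the outcome, as a careful person would: the job done as asked, in the order asked, and still so for the second after the job is handed in, with the robot touching nothing.
It also fails if it takes over 115 s, if anything falls off the work surface, if the arm or the gripper's body presses on something with over 40 N, if the wrist force passes 120 N, or if a joint passes its speed limit or range.

## Robot

A 7-joint arm with a two-finger parallel gripper is mounted at the origin on the work surface. World frame = base frame: x ahead of the robot, y to its left, z up, the work surface at z = 0. Lengths are in m, angles in rad, forces in N, time in s.
With the tool pointing down it reaches from about 0.425 to 0.875 m from the base axis. Payload 4.7 kg.
Tool frame: the origin (TCP) lies on the front face of the gripper's body, between the roots of the fingers; the fingertips stand bot.finger_overhang ahead of it and the grasp point (between the pads) lies 51 mm ahead of it (bot.finger_overhang is the distance from the TCP to the fingertips, in m); z points along the fingers, y is the line along which they close (so a half turn about z gives the same grasp; the last joint's range is limited). The gripper opens to 87 mm and grips with 3 to 60 N. Pads are 19 mm wide; open, the fingers measure 117 mm over their backs; the gripper's body (75 mm by 190 mm) begins 51 mm behind the grasp point.
Start: joints at [1.115, 0.321, -0.07, 1.45, 0.023, 1.371, -0.057], TCP at [0.294, -0.58, 0.292] pointing down, gripper open.
Joint ranges: [-2.86, 2.86], [-0.3, 2.09], [-1.38, 1.24], [0.06, 2.45], [-1.56, 4.7], [0.09, 2.05], [-2.69, 2.69]. Speed limits (rad/s): [2.57, 2.57, 3.14, 3.14, 3.14, 3.14, 3.14].

## Interface

Orientations are given as a rotation vector (axis times angle).
In Python, from bench import sensors, imaging, job_done, bot gives the robot as it stands. The module is installed in compiled form; this text tells all that it offers.
- The arm moves only by the shell command python3 -m creep 'ROWS' [FORCE]. ROWS is JSON, a list of rows, each an object with "delta_pos": the shift along the tool's x, y, z in mm, a list of three; "rot": the turn, a rotation vector about the tool's x, y, z in degrees, a list of three; "fingers": the opening, from -1 (shut) to 1 (fully open), so that 0 is half open. A call has 1 to 20 rows; each row shifts and turns the commanded pose from where the row before left it, along the tool's axes as they then stand; what a row does not reach is not made up. A row lasts 1/8 s, in which the tool goes at most 62.5 mm and 10.7 degrees, less where a joint would pass 70% of its speed; a pose out of reach is approached as far as the arm can. A call is refused whole if a number of a shift passes 62.5 or a number of a turn 10.7, either way. A call with a gripper value outside its range is refused whole. The fingers move at their own pace and stop on an object; FORCE is the grip in N (left out, the last holds). Time passes only in rows, so rows that do not move let the fingers close. It gives the time, the measured TCP pose, the force, the opening and the grip force at its end, in the units of the state.
- sensors.read_state(): the state, without advancing time (a new reading comes with each control period).
- imaging.grab_frame(name): name is "side" or "top"; returns the picture (480x640x3 uint8, red, green, blue); there is no depth.
- imaging.calibration(name): a dict with "mtx" (3x3 intrinsics, pixels), "xyz" and "rotation" of the camera in the world. Camera axes: x right, y up, looking along -z (the intrinsics and any distortion apply to the point x, -y, -z); pixel columns grow to the right and rows downward; lengths in m; the calibration is good to about 2 mm. A picture is of the moment at which its call begins. calibration takes no time and is no camera call.
- job_done(): hands the job in; it is judged then, once.
The state is a dict: "time": time; "joint_positions": joint angles; "qvel": joint speeds; "tau": joint torques, N m; "eef_pos": TCP position; "tool_rot": TCP orientation; "force": force on the tool from outside, world axes, zero at the start; "moment": the same for the moment, N m; "width": finger opening in m; "finger_force": force on a finger pad.
Only numpy, scipy, OpenCV 4.12 (cv2) and the standard library are available. Lean on these libraries where they do the work, as an engineer would, in place of code of your own. Each camera call takes 0.05 s, during which the arm holds its last target. There are 200 camera calls.

## Working session

There is one attempt and no reset: what is moved stays moved. The work goes in short steps, Python scripts to look and compute and a shell command to move; the robot and the scene stay as the last step left them, time stands still between calls to the robot, and variables do not carry over. Pictures are saved under pics/ and viewed, at most 14 in all, crops included, and the job is handed in when it is done.

```bash
mkdir -p pics; python3 - <<'E'
from bench import sensors, imaging, bot
import cv2
s=sensors.read_state()
for k,v in s.items(): print(k,v)
print(bot.finger_overhang)
for n in("top","side"):
    im=imaging.grab_frame(n); cv2.imwrite(f"pics/{n}0.png",im[:,:,::-1]); print(n,imaging.calibration(n))
E
```

```text
time 0.0
joint_positions [ 1.1151223   0.32183225 -0.07012132  1.45170609  0.02259068  1.37080728
 -0.05688777]
qvel [-7.43317265e-05  1.90559245e-04 -7.19233469e-05 -4.57346168e-04
  5.29094267e-04  3.78872851e-04 -2.57064786e-03]
tau [-1.17295775e-03 -4.91291177e+01 -4.04220382e-01 -3.12532675e+01
 -6.38803560e-02  4.37011337e-02  1.54661639e-04]
eef_pos [ 0.2940302  -0.57920445  0.29114007]
tool_rot [-3.05345929e+00 -7.30829013e-01  8.39520159e-04]
force [ 0.14608322 -0.25653489 -0.32342043]
moment [-0.01623261  0.0267265  -0.01698124]
finger_force 0.0
width 0.08734026819313699
0.0697
top {'mtx': array([[470.6833129 ,   0.        , 315.90830851],
       [  0.        , 470.6833129 , 238.45594653],
       [  0.        ,   0.        ,   1.        ]]), 'xyz': array([ 0.45530901, -0.07838294,  1.01969011]), 'rotation': array([ 0.04921943, -0.05869801, -1.58322658])}
side {'mtx': array([[461.75173995,   0.        , 323.34746684],
       [  0.        , 461.75173995, 232.41170882],
       [  0.        ,   0.        ,   1.        ]]), 'xyz': array([0.11069089, 0.61908622, 0.71783405]), 'rotation': array([ 0.29925173, -1.13594483, -2.35540869])}
```

View pics/top0.png

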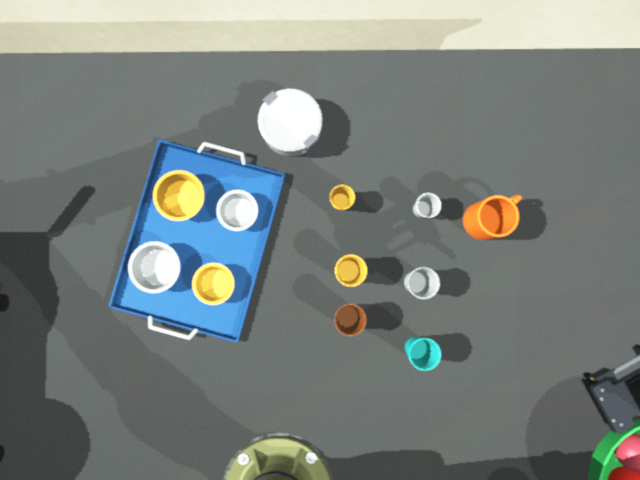

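View pics/side0.png

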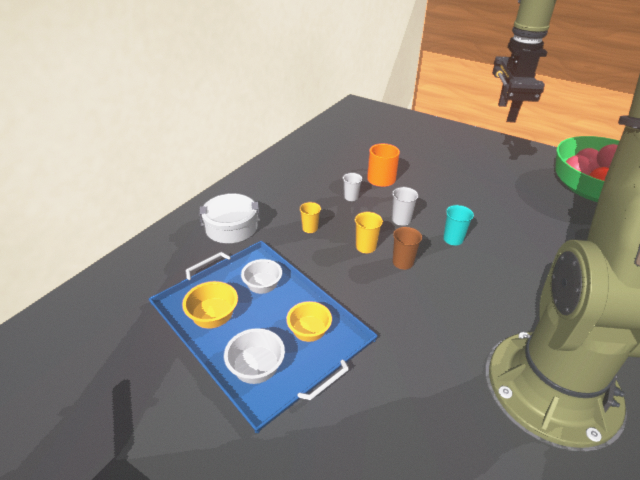

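The top view shows these candidates:
- Golden brass: small (342,197), large (351,270).
- Silver steel: small (428,206), large (423,283).
- Look-alikes to leave alone: brown (350,320), turquoise (424,354).
- Davaras: large brass (179,195), small steel (237,210), large steel (154,267), small brass (213,284).

The mug is at (492,217) and the lunch box at (290,122). Next I measure positions and check the choice in a crop.

```bash
cat > h.py <<'E'
import numpy as np, cv2
from scipy.spatial.transform import Rotation as R
from scipy.optimize import least_squares
from bench import imaging, sensors
C={n:imaging.calibration(n) for n in("top","side")}
def cast(n,px,z):
    c=C[n]; px=np.atleast_2d(px).astype(float)
    d=np.c_[px,np.ones(len(px))]@np.linalg.inv(c["mtx"]).T*[1,-1,-1]
    d=R.from_rotvec(c["rotation"]).apply(d)
    return (c["xyz"]+d*((z-c["xyz"][2])/d[:,2])[:,None])[:,:2]
def proj(n,P):
    c=C[n]; q=R.from_rotvec(c["rotation"]).inv().apply(np.atleast_2d(P)-c["xyz"])*[1,-1,-1]
    q=q@c["mtx"].T; return q[:,:2]/q[:,2:]
def masks(im):
    h=cv2.cvtColor(im,cv2.COLOR_RGB2HSV); H,S,V=[h[...,i].astype(int) for i in range(3)]
    return dict(brass=((H>17)&(H<32)&(S>120)&(V>90)).astype('uint8'),
                steel=((S<50)&(V>115)).astype('uint8'))
def circ(n,im,kind,px,z,r):
    """lip circle of known radius from the blob outline at px, cast on the lip plane"""
    m=masks(im)[kind]; k,l,st,ce=cv2.connectedComponentsWithStats(m)
    d=[np.hypot(*(ce[i]-px)) if st[i,4]>60 else 1e9 for i in range(1,k)]; i=1+int(np.argmin(d))
    c=max(cv2.findContours((l==i).astype('uint8'),0,1)[0],key=cv2.contourArea)
    P=cast(n,cv2.convexHull(c)[:,0] if False else c[:,0],z)
    f=lambda q:np.hypot(*(P-q).T)-r
    s=least_squares(f,P.mean(0),loss='cauchy',f_scale=.0015)
    return s.x,np.median(abs(f(s.x))),P.ptp(0) if hasattr(P,'ptp') else np.ptp(P,0)
T={'LS':('steel',.080,.0315),'SS':('steel',.062,.0255),'LB':('brass',.080,.0315),'SB':('brass',.062,.0255)}
D={'LS':('steel',.039,.053),'SS':('steel',.033,.043),'LB':('brass',.039,.053),'SB':('brass',.033,.043)}
E
python3 - <<'E'
from h import *
top=cv2.imread("pics/top0.png")[:,:,::-1].copy(); side=cv2.imread("pics/side0.png")[:,:,::-1].copy()
tp={'LS':(423,283),'SS':(428,206),'LB':(351,270),'SB':(342,197)}; dp={'LS':(154,267),'SS':(237,210),'LB':(179,195),'SB':(213,284)}
ts={'LS':(404,206),'SS':(352,187),'LB':(368,232),'SB':(311,218)}; ds={'LS':(254,356),'SS':(262,276),'LB':(211,305),'SB':(309,322)}
for nm,X,a,b in(('T',T,tp,ts),('D',D,dp,ds)):
  for k in X:
    kind,z,r=X[k]
    for n,im,p in(("top",top,a[k]),("side",side,b[k])):
      x,e,s=circ(n,im,kind,p,z,r); print(nm,k,n,x.round(4),'res',round(e*1e3,1),'span',(s*1e3).round(0))
E
python3 -c "
import cv2;i=cv2.imread('pics/top0.png')[150:390,300:540];cv2.imwrite('pics/c1.png',cv2.resize(i,(600,600),interpolation=cv2.INTER_CUBIC))"
```

```text
T LS top [ 0.5364 -0.2395] res 4.8 span [34. 51.]
T LS side [ 0.4364 -0.3042] res 11.8 span [109. 164.]
T SS top [ 0.588  -0.3162] res 1.7 span [54. 60.]
T SS side [ 0.5745 -0.2888] res 28.2 span [ 89. 139.]
T LB top [ 0.4557 -0.1532] res 0.6 span [64. 64.]
T LB side [ 0.4401 -0.1181] res 24.0 span [ 88. 139.]
T SB top [ 0.6056 -0.1395] res 0.5 span [50. 52.]
T SB side [ 0.5922 -0.1159] res 18.8 span [ 82. 107.]
D LS top [0.4682 0.253 ] res 0.4 span [106. 106.]
D LS side [0.4685 0.2497] res 0.7 span [108. 110.]
D SS top [0.5856 0.0816] res 0.4 span [85. 86.]
D SS side [0.5864 0.0786] res 1.1 span [91. 96.]
D LB top [0.623  0.2034] res 2.6 span [ 98. 105.]
D LB side [0.6174 0.2007] res 1.0 span [110. 110.]
D SB top [0.4333 0.1261] res 4.7 span [77. 75.]
D SB side [0.432  0.1287] res 1.0 span [85. 92.]
```

View pics/c1.png

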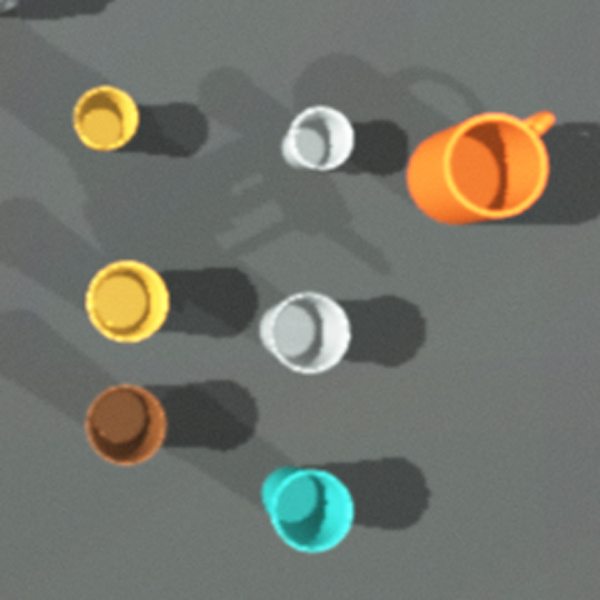

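The crop confirms the four tumblers: small brass, large brass, small steel and large steel lips at full-image (342,197), (351,270), (430,205), (425,283). Brown and turquoise sit below them. I'll tighten the masks using hulls and looser thresholds, then overlay the result to check it.

```bash
sed -i 's/(S>120)&(V>90)/(S>90)\&(V>60)/; s/(H>17)/(H>14)/; s/cv2.convexHull(c)\[:,0\] if False else c\[:,0\]/hull(l==i)/; s/(S<50)&(V>115)/(S<45)\&(V>128)/' h.py
cat >> h.py <<'E'
def hull(m):
    h=np.zeros(m.shape,'uint8'); pts=cv2.findNonZero(m.astype('uint8'))
    cv2.fillConvexPoly(h,cv2.convexHull(pts),1)
    return max(cv2.findContours(h,0,1)[0],key=cv2.contourArea)[:,0]
E
python3 - <<'E'
from h import *
top=cv2.imread("pics/top0.png")[:,:,::-1].copy(); side=cv2.imread("pics/side0.png")[:,:,::-1].copy()
for p in((425,268),(425,300),(411,283),(430,275)): print(p,cv2.cvtColor(top,40+1)[p[1],p[0]])
tp={'LS':(425,283),'SS':(428,206),'LB':(351,270),'SB':(342,197)}; dp={'LS':(154,267),'SS':(237,210),'LB':(179,195),'SB':(213,284)}
ds={'LS':(254,356),'SS':(262,276),'LB':(211,305),'SB':(309,322)}
o=side.copy();ot=top.copy()
a=np.linspace(0,6.28,60)
def draw(x,z,r):
  P=np.c_[x[0]+r*np.cos(a),x[1]+r*np.sin(a),0*a+z]
  for n,i in(("side",o),("top",ot)): cv2.polylines(i,[np.int32(proj(n,P)*8)],True,(255,0,255),1,shift=3)
for k in T:
    kind,z,r=T[k]; x,e,s=circ("top",top,kind,tp[k],z,r); print('T',k,x.round(4),round(e*1e3,1),(s*1e3).round(), 'manual');draw(x,z,r);draw(x,0,.024 if k[0]=='L' else .019)
for n,p in(('LS',(424.8,282.8)),('SS',(429.6,205.2)),('LB',(350.8,270.4)),('SB',(342.4,197.2))): print('man',n,cast('top',p,T[n][1]).round(4))
for k in D:
    kind,z,r=D[k]
    for n,im,p in(("top",top,dp[k]),("side",side,ds[k])):
      x,e,s=circ(n,im,kind,p,z,r); print('D',k,n,x.round(4),round(e*1e3,1),(s*1e3).round());
      if n=="top":draw(x,z,r)
A=cv2.resize(ot[150:330,300:500],(400,360)); B=cv2.resize(o[150:390,160:430],(405,360))
cv2.imwrite("pics/ov.png",np.hstack([A[:,:395],B])[:,:,::-1])
E
```

```text
(425, 268) [ 83  10 204]
(425, 300) [ 68   9 120]
(411, 283) [ 83  10 195]
(430, 275) [ 83   9 228]
T LS [ 0.4282 -0.298 ] 1.9 [66. 74.] manual
T SS [ 0.5879 -0.3165] 1.8 [54. 60.] manual
T LB [ 0.4559 -0.1529] 1.3 [64. 66.] manual
T SB [ 0.6056 -0.1389] 1.5 [54. 54.] manual
man LS [[ 0.4285 -0.3001]]
man SS [[ 0.5864 -0.3188]]
man LB [[ 0.4551 -0.1532]]
man SB [[ 0.6052 -0.1401]]
D LS top [0.4681 0.253 ] 0.5 [104. 106.]
D LS side [0.4685 0.2497] 0.7 [108. 111.]
D SS top [0.5856 0.0815] 0.5 [85. 86.]
D SS side [0.5867 0.078 ] 1.0 [91. 96.]
D LB top [0.6178 0.2026] 1.1 [102. 105.]
D LB side [0.6186 0.1997] 0.9 [115. 113.]
D SB top [0.433  0.1314] 0.9 [81. 85.]
D SB side [0.4327 0.1282] 0.8 [86. 95.]
```

View pics/ov.png

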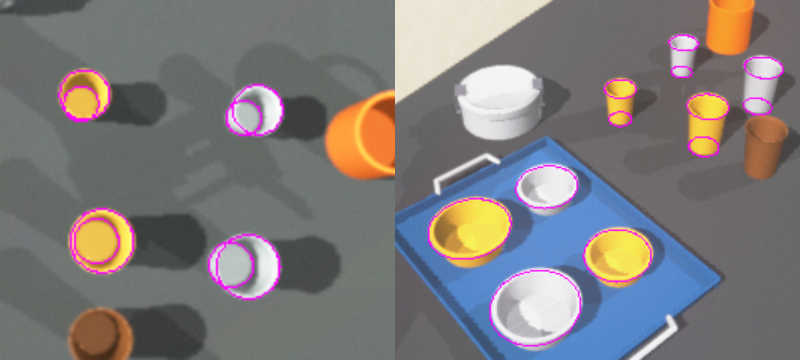

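The overlay matches in both views. The lip and foot circles fall on the four chosen tumblers, and all the davaras fit, so I'll move to the large steel first.

```bash
cat >> h.py <<'E'
def go(*t):
    s=sensors.read_state(); r=R.from_rotvec(s["tool_rot"])
    print("t",round(s["time"],2),"pos",(s["eef_pos"]*1e3).round(1),"w",round(s["width"]*1e3,1),"F",s["force"].round(1),"ff",round(s["finger_force"],1),"tilt",np.degrees(np.arccos(-r.as_matrix()[2,2])).round(1))
    d=r.inv().apply(np.array(t)-s["eef_pos"])*1e3; print("tool mm to go",d.round(1))
E
python3 -m creep '[{"delta_pos":[31,-24,0],"rot":[0,0,0],"fingers":1},{"delta_pos":[31,-24,0],"rot":[0,0,0],"fingers":1},{"delta_pos":[31,-24,0],"rot":[0,0,0],"fingers":1},{"delta_pos":[31,-24,0],"rot":[0,0,0],"fingers":1},{"delta_pos":[31,-24,0],"rot":[0,0,0],"fingers":1},{"delta_pos":[31,-24,0],"rot":[0,0,0],"fingers":1},{"delta_pos":[31,-24,0],"rot":[0,0,0],"fingers":1},{"delta_pos":[29,-21,0],"rot":[0,0,0],"fingers":1},{"delta_pos":[0,0,30],"rot":[0,0,0],"fingers":1},{"delta_pos":[0,0,30],"rot":[0,0,0],"fingers":1},{"delta_pos":[0,0,30],"rot":[0,0,0],"fingers":1},{"delta_pos":[0,0,0],"rot":[0,0,0],"fingers":1}]' 15
python3 -c "
from h import *
go(.4283,-.299,.105)
im=imaging.grab_frame('top');cv2.imwrite('pics/a1.png',im[:,:,::-1])
im2=imaging.grab_frame('side');cv2.imwrite('pics/a2.png',np.hstack([cv2.resize(im[200:360,330:530],(400,320)),cv2.resize(im2[80:280,300:550],(400,320))])[:,:,::-1])"
```

```text
time: 1.6
eef_pos: [0.4264, -0.2987, 0.1997]
tool_rot: [-3.051, -0.73, 0.006]
force: [0.5, -0.1, 0.3]
width: 0.0869
finger_force: 0.0
t 1.6 pos [ 426.4 -298.7  199.7] w 86.9 F [ 0.5 -0.1  0.3] ff 0.0 tilt 0.3
tool mm to go [ 1.8  1.6 94.7]
```

View pics/a2.png

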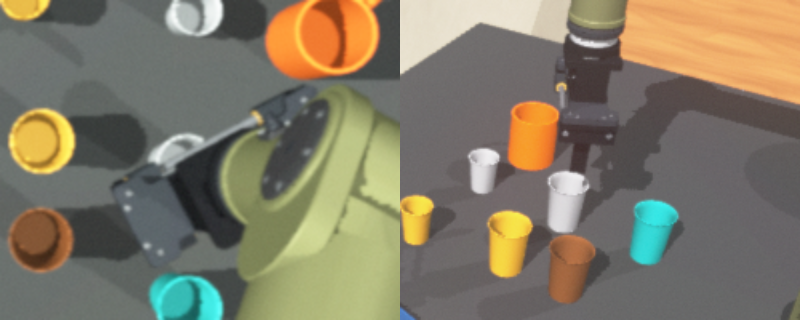

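The gripper is over the large steel tumbler, with the finger right behind its lip at crop (580,180). Nothing else is in the way of the descent, so I'll go down and grip.

```bash
python3 -m creep '[{"delta_pos":[2,1.5,15],"rot":[0,0,0],"fingers":1},{"delta_pos":[0,0,15],"rot":[0,0,0],"fingers":1},{"delta_pos":[0,0,15],"rot":[0,0,0],"fingers":1},{"delta_pos":[0,0,15],"rot":[0,0,0],"fingers":1},{"delta_pos":[0,0,15],"rot":[0,0,0],"fingers":1},{"delta_pos":[0,0,12],"rot":[0,0,0],"fingers":1},{"delta_pos":[0,0,7],"rot":[0,0,0],"fingers":1},{"delta_pos":[0,0,0],"rot":[0,0,0],"fingers":1},{"delta_pos":[0,0,0],"rot":[0,0,0],"fingers":0.6},{"delta_pos":[0,0,0],"rot":[0,0,0],"fingers":0.45},{"delta_pos":[0,0,0],"rot":[0,0,0],"fingers":0.3},{"delta_pos":[0,0,0],"rot":[0,0,0],"fingers":0.1},{"delta_pos":[0,0,0],"rot":[0,0,0],"fingers":-0.2},{"delta_pos":[0,0,0],"rot":[0,0,0],"fingers":-0.2}]' 12
python3 -c "
from h import *
go(.4283,-.299,.105)"
```

```text
time: 3.45
eef_pos: [0.4306, -0.3002, 0.1085]
tool_rot: [3.055, 0.731, 0.0]
force: [-0.5, 1.5, 1.8]
width: 0.0599
finger_force: 12.0
t 3.45 pos [ 430.6 -300.2  108.5] w 59.9 F [-0.5  1.5  1.8] ff 12.0 tilt 0.0
tool mm to go [-1.5 -2.1  3.5]
```

```bash
python3 -m creep '[{"delta_pos":[0,0,-10],"rot":[0,0,0],"fingers":-0.2},{"delta_pos":[0,0,-30],"rot":[0,0,0],"fingers":-0.2},{"delta_pos":[0,0,-30],"rot":[0,0,0],"fingers":-0.2},{"delta_pos":[0,0,-30],"rot":[0,0,0],"fingers":-0.2},{"delta_pos":[0,0,-30],"rot":[0,0,0],"fingers":-0.2},{"delta_pos":[20,-34,0],"rot":[0,0,0],"fingers":-0.2},{"delta_pos":[20,-34,0],"rot":[0,0,0],"fingers":-0.2},{"delta_pos":[20,-34,0],"rot":[0,0,0],"fingers":-0.2},{"delta_pos":[20,-34,0],"rot":[0,0,0],"fingers":-0.2},{"delta_pos":[20,-34,0],"rot":[0,0,0],"fingers":-0.2},{"delta_pos":[20,-34,0],"rot":[0,0,0],"fingers":-0.2},{"delta_pos":[20,-34,0],"rot":[0,0,0],"fingers":-0.2},{"delta_pos":[20,-34,0],"rot":[0,0,0],"fingers":-0.2},{"delta_pos":[20,-34,0],"rot":[0,0,0],"fingers":-0.2},{"delta_pos":[20,-34,0],"rot":[0,0,0],"fingers":-0.2},{"delta_pos":[20,-34,0],"rot":[0,0,0],"fingers":-0.2},{"delta_pos":[20,-34,0],"rot":[0,0,0],"fingers":-0.2},{"delta_pos":[20,-34,0],"rot":[0,0,0],"fingers":-0.2},{"delta_pos":[20,-34,0],"rot":[0,0,0],"fingers":-0.2},{"delta_pos":[0,0,0],"rot":[0,0,0],"fingers":-0.2}]'
python3 -c "
from h import *
go(.4683,.2514,.120)
im=imaging.grab_frame('top')
im2=imaging.grab_frame('side');cv2.imwrite('pics/b1.png',np.hstack([cv2.resize(im[120:360,90:390],(400,320)),cv2.resize(im2[130:410,100:450],(400,320))])[:,:,::-1])"
```

```text
time: 5.95
eef_pos: [0.4636, 0.2546, 0.2387]
tool_rot: [-3.051, -0.739, -0.0]
force: [0.9, -0.5, -1.0]
width: 0.06
finger_force: 12.0
t 5.95 pos [463.6 254.6 238.7] w 60.0 F [ 0.9 -0.5 -1. ] ff 12.0 tilt 0.1
tool mm to go [  2.6   5.3 118.7]
```

View pics/b1.png

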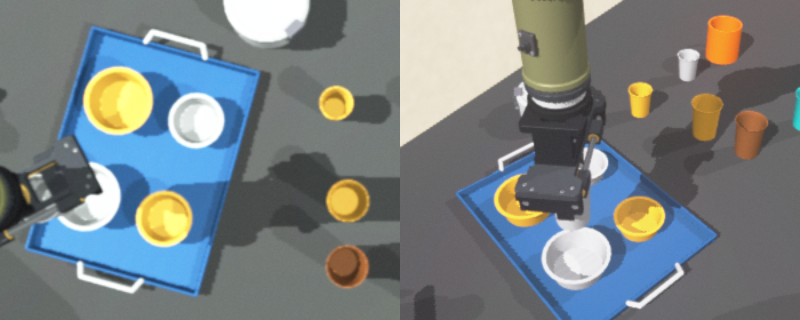

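The tumbler is held upright at side crop (570,210), over the large steel davara. I'll descend most of the way, then feel for contact in small steps.

```bash
python3 -m creep '[{"delta_pos":[4,5,0],"rot":[0,0,0],"fingers":-0.2},{"delta_pos":[0,0,20],"rot":[0,0,0],"fingers":-0.2},{"delta_pos":[0,0,20],"rot":[0,0,0],"fingers":-0.2},{"delta_pos":[0,0,20],"rot":[0,0,0],"fingers":-0.2},{"delta_pos":[0,0,20],"rot":[0,0,0],"fingers":-0.2},{"delta_pos":[0,0,15],"rot":[0,0,0],"fingers":-0.2},{"delta_pos":[0,0,10],"rot":[0,0,0],"fingers":-0.2},{"delta_pos":[0,0,8],"rot":[0,0,0],"fingers":-0.2},{"delta_pos":[0,0,4],"rot":[0,0,0],"fingers":-0.2},{"delta_pos":[0,0,0],"rot":[0,0,0],"fingers":-0.2},{"delta_pos":[0,0,0],"rot":[0,0,0],"fingers":-0.2}]'
python3 -c "
from h import *
go(.4683,.2514,.1135)"
```

```text
time: 7.42
eef_pos: [0.4708, 0.2485, 0.1217]
tool_rot: [3.055, 0.731, 0.001]
force: [-0.5, -0.2, -1.3]
width: 0.0601
finger_force: 12.0
t 7.42 pos [470.8 248.5 121.7] w 60.1 F [-0.5 -0.2 -1.3] ff 12.0 tilt 0.1
tool mm to go [-0.9 -3.7  8.2]
```

```bash
python3 -m creep '[{"delta_pos":[0,-3,1.5],"rot":[0,0,0],"fingers":-0.2},{"delta_pos":[0,0,1.5],"rot":[0,0,0],"fingers":-0.2},{"delta_pos":[0,0,1.5],"rot":[0,0,0],"fingers":-0.2},{"delta_pos":[0,0,1],"rot":[0,0,0],"fingers":-0.2},{"delta_pos":[0,0,0],"rot":[0,0,0],"fingers":-0.2}]'
python3 -c "
from h import *
go(.4683,.2514,.1135)"
python3 -m creep '[{"delta_pos":[0,0,1],"rot":[0,0,0],"fingers":-0.2},{"delta_pos":[0,0,0],"rot":[0,0,0],"fingers":-0.2}]'
python3 -m creep '[{"delta_pos":[0,0,1],"rot":[0,0,0],"fingers":-0.2},{"delta_pos":[0,0,0],"rot":[0,0,0],"fingers":-0.2}]'

```

```text
time: 8.05
eef_pos: [0.4691, 0.251, 0.1156]
tool_rot: [3.055, 0.731, -0.0]
force: [-0.2, -0.1, -0.5]
width: 0.0602
finger_force: 12.0
t 8.05 pos [469.1 251.  115.6] w 60.2 F [-0.2 -0.1 -0.5] ff 12.0 tilt 0.0
tool mm to go [-0.5 -0.7  2.1]
time: 8.3
eef_pos: [0.4691, 0.2511, 0.1147]
tool_rot: [3.055, 0.731, -0.0]
force: [0.1, -0.1, -0.6]
width: 0.0599
finger_force: 12.0
time: 8.55
eef_pos: [0.4696, 0.2514, 0.1145]
tool_rot: [3.055, 0.731, 0.002]
force: [-0.8, 0.2, 4.5]
width: 0.0601
finger_force: 12.0
```

Contact is felt at 4.5 N. I'll release gradually, keep the fingers within the bowl lip, rise, and carry on to the large brass.

```bash
python3 -m creep '[{"delta_pos":[0,0,0],"rot":[0,0,0],"fingers":0.45},{"delta_pos":[0,0,0],"rot":[0,0,0],"fingers":0.55},{"delta_pos":[0,0,0],"rot":[0,0,0],"fingers":0.7},{"delta_pos":[0,0,0],"rot":[0,0,0],"fingers":0.75},{"delta_pos":[0,0,0],"rot":[0,0,0],"fingers":0.75},{"delta_pos":[0,0,-6],"rot":[0,0,0],"fingers":0.75},{"delta_pos":[0,0,-15],"rot":[0,0,0],"fingers":0.75},{"delta_pos":[0,0,-25],"rot":[0,0,0],"fingers":0.75},{"delta_pos":[0,0,-30],"rot":[0,0,0],"fingers":1},{"delta_pos":[0,0,-30],"rot":[0,0,0],"fingers":1},{"delta_pos":[0,0,0],"rot":[0,0,0],"fingers":1},{"delta_pos":[0,0,0],"rot":[0,0,0],"fingers":1}]'
python3 -c "
from h import *
go(.4555,-.153,.21)
im2=imaging.grab_frame('side');cv2.imwrite('pics/b2.png',cv2.resize(im2[130:410,100:450],(400,320))[:,:,::-1])"
```

```text
time: 10.05
eef_pos: [0.469, 0.2508, 0.2197]
tool_rot: [3.055, 0.731, 0.0]
force: [0.6, 0.7, 0.1]
width: 0.0867
finger_force: 0.0
t 10.05 pos [469.  250.8 219.7] w 86.7 F [0.6 0.7 0.1] ff 0.0 tilt 0.0
tool mm to go [-194.8  354.     9.9]
```

View pics/b2.png

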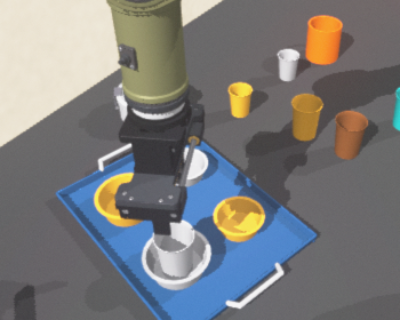

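The large steel tumbler stands upright in its davara at crop (175,250). Next is the large brass.

```bash
python3 -m creep '[{"delta_pos":[-16,29.5,0],"rot":[0,0,0],"fingers":1},{"delta_pos":[-16,29.5,0],"rot":[0,0,0],"fingers":1},{"delta_pos":[-16,29.5,0],"rot":[0,0,0],"fingers":1},{"delta_pos":[-16,29.5,0],"rot":[0,0,0],"fingers":1},{"delta_pos":[-16,29.5,0],"rot":[0,0,0],"fingers":1},{"delta_pos":[-16,29.5,0],"rot":[0,0,0],"fingers":1},{"delta_pos":[-16,29.5,0],"rot":[0,0,0],"fingers":1},{"delta_pos":[-16,29.5,0],"rot":[0,0,0],"fingers":1},{"delta_pos":[-16,29.5,0],"rot":[0,0,0],"fingers":1},{"delta_pos":[-17,29.5,0],"rot":[0,0,0],"fingers":1},{"delta_pos":[-17,29.5,0],"rot":[0,0,0],"fingers":1},{"delta_pos":[-17,29.5,0],"rot":[0,0,0],"fingers":1},{"delta_pos":[0,0,10],"rot":[0,0,0],"fingers":1},{"delta_pos":[0,0,0],"rot":[0,0,0],"fingers":1},{"delta_pos":[0,0,0],"rot":[0,0,0],"fingers":1}]'
python3 -c "
from h import *
go(.4555,-.153,.107)"
```

```text
time: 11.98
eef_pos: [0.4555, -0.1515, 0.2094]
tool_rot: [-3.054, -0.734, 0.001]
force: [-0.4, -1.1, 0.7]
width: 0.087
finger_force: 0.0
t 11.97 pos [ 455.5 -151.5  209.4] w 87.0 F [-0.4 -1.1  0.7] ff 0.0 tilt 0.1
tool mm to go [ -0.6   1.4 102.4]
```

```bash
python3 -m creep '[{"delta_pos":[0,1,15],"rot":[0,0,0],"fingers":1},{"delta_pos":[0,0,18],"rot":[0,0,0],"fingers":1},{"delta_pos":[0,0,18],"rot":[0,0,0],"fingers":1},{"delta_pos":[0,0,18],"rot":[0,0,0],"fingers":1},{"delta_pos":[0,0,16],"rot":[0,0,0],"fingers":1},{"delta_pos":[0,0,12],"rot":[0,0,0],"fingers":1},{"delta_pos":[0,0,5],"rot":[0,0,0],"fingers":1},{"delta_pos":[0,0,0],"rot":[0,0,0],"fingers":1},{"delta_pos":[0,0,0],"rot":[0,0,0],"fingers":0.6},{"delta_pos":[0,0,0],"rot":[0,0,0],"fingers":0.45},{"delta_pos":[0,0,0],"rot":[0,0,0],"fingers":0.3},{"delta_pos":[0,0,0],"rot":[0,0,0],"fingers":0.1},{"delta_pos":[0,0,0],"rot":[0,0,0],"fingers":-0.2},{"delta_pos":[0,0,0],"rot":[0,0,0],"fingers":-0.2}]' 14
python3 -c "
from h import *
go(.618,.201,.238)"
```

```text
time: 13.72
eef_pos: [0.4563, -0.154, 0.108]
tool_rot: [3.055, 0.731, 0.001]
force: [0.4, -1.6, 2.7]
width: 0.0614
finger_force: 14.0
t 13.72 pos [ 456.3 -154.   108. ] w 61.4 F [ 0.4 -1.6  2.7] ff 14.0 tilt 0.1
tool mm to go [ 304.9 -243.3 -130. ]
```

```bash
python3 -m creep '[{"delta_pos":[0,0,-10],"rot":[0,0,0],"fingers":-0.2},{"delta_pos":[0,0,-30],"rot":[0,0,0],"fingers":-0.2},{"delta_pos":[0,0,-30],"rot":[0,0,0],"fingers":-0.2},{"delta_pos":[0,0,-30],"rot":[0,0,0],"fingers":-0.2},{"delta_pos":[0,0,-30],"rot":[0,0,0],"fingers":-0.2},{"delta_pos":[25.4,-20.3,0],"rot":[0,0,0],"fingers":-0.2},{"delta_pos":[25.4,-20.3,0],"rot":[0,0,0],"fingers":-0.2},{"delta_pos":[25.4,-20.3,0],"rot":[0,0,0],"fingers":-0.2},{"delta_pos":[25.4,-20.3,0],"rot":[0,0,0],"fingers":-0.2},{"delta_pos":[25.4,-20.3,0],"rot":[0,0,0],"fingers":-0.2},{"delta_pos":[25.4,-20.3,0],"rot":[0,0,0],"fingers":-0.2},{"delta_pos":[25.4,-20.3,0],"rot":[0,0,0],"fingers":-0.2},{"delta_pos":[25.4,-20.3,0],"rot":[0,0,0],"fingers":-0.2},{"delta_pos":[25.4,-20.3,0],"rot":[0,0,0],"fingers":-0.2},{"delta_pos":[25.4,-20.3,0],"rot":[0,0,0],"fingers":-0.2},{"delta_pos":[25.4,-20.3,0],"rot":[0,0,0],"fingers":-0.2},{"delta_pos":[25.4,-20.3,0],"rot":[0,0,0],"fingers":-0.2},{"delta_pos":[0,0,0],"rot":[0,0,0],"fingers":-0.2},{"delta_pos":[0,0,0],"rot":[0,0,0],"fingers":-0.2},{"delta_pos":[0,0,0],"rot":[0,0,0],"fingers":-0.2}]'
python3 -c "
from h import *
go(.618,.201,.120)"
```

```text
time: 16.23
eef_pos: [0.6174, 0.1998, 0.2377]
tool_rot: [3.055, 0.728, -0.001]
force: [-0.2, -0.8, -0.1]
width: 0.061
finger_force: 14.0
t 16.23 pos [617.4 199.8 237.7] w 61.0 F [-0.2 -0.8 -0.1] ff 14.0 tilt 0.1
tool mm to go [  1.1  -0.9 117.7]
```

Contact is expected at TCP z of about 0.114. I'll descend to 0.117 and then use fine steps.

```bash
python3 -m creep '[{"delta_pos":[1,-1,20],"rot":[0,0,0],"fingers":-0.2},{"delta_pos":[0,0,20],"rot":[0,0,0],"fingers":-0.2},{"delta_pos":[0,0,20],"rot":[0,0,0],"fingers":-0.2},{"delta_pos":[0,0,20],"rot":[0,0,0],"fingers":-0.2},{"delta_pos":[0,0,15],"rot":[0,0,0],"fingers":-0.2},{"delta_pos":[0,0,12],"rot":[0,0,0],"fingers":-0.2},{"delta_pos":[0,0,8],"rot":[0,0,0],"fingers":-0.2},{"delta_pos":[0,0,3],"rot":[0,0,0],"fingers":-0.2},{"delta_pos":[0,0,2],"rot":[0,0,0],"fingers":-0.2},{"delta_pos":[0,0,0],"rot":[0,0,0],"fingers":-0.2}]'
python3 -m creep '[{"delta_pos":[0,0,1],"rot":[0,0,0],"fingers":-0.2},{"delta_pos":[0,0,1],"rot":[0,0,0],"fingers":-0.2},{"delta_pos":[0,0,0],"rot":[0,0,0],"fingers":-0.2}]'
python3 -m creep '[{"delta_pos":[0,0,1],"rot":[0,0,0],"fingers":-0.2},{"delta_pos":[0,0,0],"rot":[0,0,0],"fingers":-0.2}]'
```

```text
time: 17.48
eef_pos: [0.6181, 0.2029, 0.1181]
tool_rot: [3.055, 0.731, 0.001]
force: [-0.3, 0.5, -1.2]
width: 0.0607
finger_force: 14.0
time: 17.85
eef_pos: [0.6179, 0.2028, 0.1157]
tool_rot: [3.055, 0.731, -0.0]
force: [0.2, 0.1, -1.0]
width: 0.061
finger_force: 14.0
time: 18.1
eef_pos: [0.6179, 0.2027, 0.1146]
tool_rot: [3.055, 0.731, -0.0]
force: [-0.4, 0.5, -0.8]
width: 0.0611
finger_force: 14.0
```

```bash
python3 -m creep '[{"delta_pos":[0,0,1],"rot":[0,0,0],"fingers":-0.2},{"delta_pos":[0,0,0],"rot":[0,0,0],"fingers":-0.2}]'
python3 -m creep '[{"delta_pos":[0,0,0.7],"rot":[0,0,0],"fingers":-0.2},{"delta_pos":[0,0,0],"rot":[0,0,0],"fingers":-0.2}]'
```

```text
time: 18.35
eef_pos: [0.6181, 0.2029, 0.1141]
tool_rot: [3.055, 0.731, 0.001]
force: [-0.5, -0.4, 1.0]
width: 0.0614
finger_force: 14.0
time: 18.6
eef_pos: [0.6183, 0.203, 0.1141]
tool_rot: [3.055, 0.731, 0.002]
force: [-1.4, -1.0, 5.4]
width: 0.0611
finger_force: 14.0
```

```bash
python3 -m creep '[{"delta_pos":[0,0,0],"rot":[0,0,0],"fingers":0.45},{"delta_pos":[0,0,0],"rot":[0,0,0],"fingers":0.55},{"delta_pos":[0,0,0],"rot":[0,0,0],"fingers":0.7},{"delta_pos":[0,0,0],"rot":[0,0,0],"fingers":0.75},{"delta_pos":[0,0,0],"rot":[0,0,0],"fingers":0.75},{"delta_pos":[0,0,-6],"rot":[0,0,0],"fingers":0.75},{"delta_pos":[0,0,-15],"rot":[0,0,0],"fingers":0.75},{"delta_pos":[0,0,-25],"rot":[0,0,0],"fingers":0.75},{"delta_pos":[0,0,-30],"rot":[0,0,0],"fingers":1},{"delta_pos":[0,0,-30],"rot":[0,0,0],"fingers":1},{"delta_pos":[0,0,0],"rot":[0,0,0],"fingers":1},{"delta_pos":[0,0,0],"rot":[0,0,0],"fingers":1}]'
python3 -c "
from h import *
go(.6055,-.1395,.2)
im2=imaging.grab_frame('side');cv2.imwrite('pics/b3.png',cv2.resize(im2[130:410,100:450],(400,320))[:,:,::-1])"
```

```text
time: 20.1
eef_pos: [0.6177, 0.2027, 0.2191]
tool_rot: [3.055, 0.731, -0.0]
force: [0.6, -0.3, -0.8]
width: 0.0868
finger_force: 0.0
t 20.1 pos [617.7 202.7 219.1] w 86.8 F [ 0.6 -0.3 -0.8] ff 0.0 tilt 0.0
tool mm to go [-165.8  299.5   19.2]
```

View pics/b3.png

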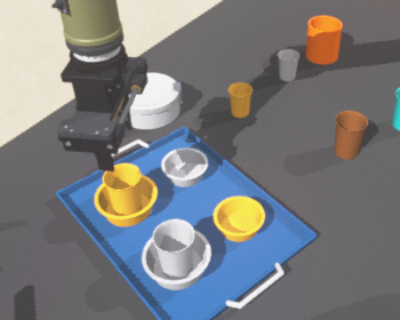

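The large brass is upright in its davara at crop (124,190), and the large steel is still standing at (175,250). Next is the small brass at (240,100).

```bash
python3 -m creep '[{"delta_pos":[-16.5,30,0],"rot":[0,0,0],"fingers":1},{"delta_pos":[-16.5,30,0],"rot":[0,0,0],"fingers":1},{"delta_pos":[-16.5,30,0],"rot":[0,0,0],"fingers":1},{"delta_pos":[-16.5,30,0],"rot":[0,0,0],"fingers":1},{"delta_pos":[-16.5,30,0],"rot":[0,0,0],"fingers":1},{"delta_pos":[-16.5,30,0],"rot":[0,0,0],"fingers":1},{"delta_pos":[-16.5,30,0],"rot":[0,0,0],"fingers":1},{"delta_pos":[-16.5,30,0],"rot":[0,0,0],"fingers":1},{"delta_pos":[-16.5,30,0],"rot":[0,0,0],"fingers":1},{"delta_pos":[-17,29.5,0],"rot":[0,0,0],"fingers":1},{"delta_pos":[0,0,19],"rot":[0,0,0],"fingers":1},{"delta_pos":[0,0,0],"rot":[0,0,0],"fingers":1},{"delta_pos":[0,0,0],"rot":[0,0,0],"fingers":1}]'
python3 -c "
from h import *
go(.6055,-.1395,.100)"
```

```text
time: 21.78
eef_pos: [0.6059, -0.1373, 0.1996]
tool_rot: [-3.053, -0.735, 0.001]
force: [-0.6, -0.5, -0.0]
width: 0.0869
finger_force: 0.0
t 21.77 pos [ 605.9 -137.3  199.6] w 86.9 F [-0.6 -0.5 -0. ] ff 0.0 tilt 0.1
tool mm to go [-1.4  1.9 99.6]
```

```bash
python3 -m creep '[{"delta_pos":[-1,1,15],"rot":[0,0,0],"fingers":1},{"delta_pos":[0,0,18],"rot":[0,0,0],"fingers":1},{"delta_pos":[0,0,18],"rot":[0,0,0],"fingers":1},{"delta_pos":[0,0,18],"rot":[0,0,0],"fingers":1},{"delta_pos":[0,0,14],"rot":[0,0,0],"fingers":1},{"delta_pos":[0,0,8],"rot":[0,0,0],"fingers":1},{"delta_pos":[0,0,4],"rot":[0,0,0],"fingers":1},{"delta_pos":[0,0,0],"rot":[0,0,0],"fingers":1},{"delta_pos":[0,0,0],"rot":[0,0,0],"fingers":0.4},{"delta_pos":[0,0,0],"rot":[0,0,0],"fingers":0.2},{"delta_pos":[0,0,0],"rot":[0,0,0],"fingers":0.1},{"delta_pos":[0,0,0],"rot":[0,0,0],"fingers":0},{"delta_pos":[0,0,0],"rot":[0,0,0],"fingers":-0.2},{"delta_pos":[0,0,0],"rot":[0,0,0],"fingers":-0.4},{"delta_pos":[0,0,0],"rot":[0,0,0],"fingers":-0.4}]' 12
python3 -c "
from h import *
go(.433,.130,.238)"
```

```text
time: 23.65
eef_pos: [0.6056, -0.1407, 0.1052]
tool_rot: [3.055, 0.731, 0.0]
force: [-0.1, 0.4, 0.8]
width: 0.0478
finger_force: 11.9
t 23.65 pos [ 605.6 -140.7  105.2] w 47.8 F [-0.1  0.4  0.8] ff 11.9 tilt 0.0
tool mm to go [ -31.4 -319.4 -132.9]
```

```bash
python3 -m creep '[{"delta_pos":[0,0,-13],"rot":[0,0,0],"fingers":-0.4},{"delta_pos":[0,0,-30],"rot":[0,0,0],"fingers":-0.4},{"delta_pos":[0,0,-30],"rot":[0,0,0],"fingers":-0.4},{"delta_pos":[0,0,-30],"rot":[0,0,0],"fingers":-0.4},{"delta_pos":[0,0,-30],"rot":[0,0,0],"fingers":-0.4},{"delta_pos":[-3,-32,0],"rot":[0,0,0],"fingers":-0.4},{"delta_pos":[-3,-32,0],"rot":[0,0,0],"fingers":-0.4},{"delta_pos":[-3,-32,0],"rot":[0,0,0],"fingers":-0.4},{"delta_pos":[-3,-32,0],"rot":[0,0,0],"fingers":-0.4},{"delta_pos":[-3,-32,0],"rot":[0,0,0],"fingers":-0.4},{"delta_pos":[-3,-32,0],"rot":[0,0,0],"fingers":-0.4},{"delta_pos":[-3,-32,0],"rot":[0,0,0],"fingers":-0.4},{"delta_pos":[-3,-32,0],"rot":[0,0,0],"fingers":-0.4},{"delta_pos":[-3,-32,0],"rot":[0,0,0],"fingers":-0.4},{"delta_pos":[-4,-31,0],"rot":[0,0,0],"fingers":-0.4},{"delta_pos":[0,0,0],"rot":[0,0,0],"fingers":-0.4},{"delta_pos":[0,0,0],"rot":[0,0,0],"fingers":-0.4},{"delta_pos":[0,0,0],"rot":[0,0,0],"fingers":-0.4}]'
python3 -c "
from h import *
go(.433,.130,.111)
im2=imaging.grab_frame('side');cv2.imwrite('pics/b4.png',cv2.resize(im2[130:410,100:450],(400,320))[:,:,::-1])"
```

```text
time: 25.9
eef_pos: [0.4339, 0.129, 0.2382]
tool_rot: [3.056, 0.729, 0.0]
force: [-0.0, -0.7, -1.6]
width: 0.0478
finger_force: 12.0
t 25.9 pos [433.9 129.  238.2] w 47.8 F [-0.  -0.7 -1.6] ff 12.0 tilt 0.0
tool mm to go [ -0.4  -1.3 127.2]
```

View pics/b4.png

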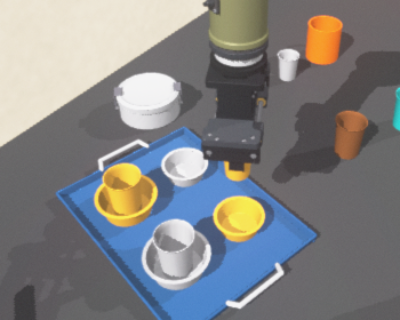

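The small brass is held upright at (238,170) and its davara is clear below. Descending.

```bash
python3 -m creep '[{"delta_pos":[0,-1,20],"rot":[0,0,0],"fingers":-0.4},{"delta_pos":[0,0,20],"rot":[0,0,0],"fingers":-0.4},{"delta_pos":[0,0,20],"rot":[0,0,0],"fingers":-0.4},{"delta_pos":[0,0,20],"rot":[0,0,0],"fingers":-0.4},{"delta_pos":[0,0,20],"rot":[0,0,0],"fingers":-0.4},{"delta_pos":[0,0,12],"rot":[0,0,0],"fingers":-0.4},{"delta_pos":[0,0,8],"rot":[0,0,0],"fingers":-0.4},{"delta_pos":[0,0,3],"rot":[0,0,0],"fingers":-0.4},{"delta_pos":[0,0,1],"rot":[0,0,0],"fingers":-0.4},{"delta_pos":[0,0,0],"rot":[0,0,0],"fingers":-0.4}]'
python3 -m creep '[{"delta_pos":[0,0,1],"rot":[0,0,0],"fingers":-0.4},{"delta_pos":[0,0,1],"rot":[0,0,0],"fingers":-0.4},{"delta_pos":[0,0,0],"rot":[0,0,0],"fingers":-0.4}]'
python3 -m creep '[{"delta_pos":[0,0,1],"rot":[0,0,0],"fingers":-0.4},{"delta_pos":[0,0,0],"rot":[0,0,0],"fingers":-0.4}]'
```

```text
time: 27.2
eef_pos: [0.4333, 0.1308, 0.1144]
tool_rot: [3.055, 0.731, 0.001]
force: [1.1, -0.2, -0.1]
width: 0.0478
finger_force: 12.0
time: 27.58
eef_pos: [0.4329, 0.1307, 0.112]
tool_rot: [3.055, 0.731, -0.0]
force: [-0.4, 0.7, -1.2]
width: 0.0478
finger_force: 12.0
time: 27.82
eef_pos: [0.4331, 0.1308, 0.1111]
tool_rot: [3.055, 0.731, 0.0]
force: [-0.5, 0.1, -0.1]
width: 0.0478
finger_force: 11.9
```

```bash
python3 -m creep '[{"delta_pos":[0,0,0.7],"rot":[0,0,0],"fingers":-0.4},{"delta_pos":[0,0,0],"rot":[0,0,0],"fingers":-0.4}]'
python3 -m creep '[{"delta_pos":[0,0,0.5],"rot":[0,0,0],"fingers":-0.4},{"delta_pos":[0,0,0],"rot":[0,0,0],"fingers":-0.4}]'
```

```text
time: 28.08
eef_pos: [0.4336, 0.1309, 0.111]
tool_rot: [3.055, 0.731, 0.001]
force: [-0.0, -1.2, 5.3]
width: 0.0475
finger_force: 11.6
time: 28.32
eef_pos: [0.4338, 0.1308, 0.1109]
tool_rot: [3.055, 0.731, 0.002]
force: [-0.7, -0.8, 8.6]
width: 0.0477
finger_force: 11.4
```

Contact. I'll ease back slightly and release.

```bash
python3 -m creep '[{"delta_pos":[0,0,-0.8],"rot":[0,0,0],"fingers":-0.4},{"delta_pos":[0,0,0],"rot":[0,0,0],"fingers":0.18},{"delta_pos":[0,0,0],"rot":[0,0,0],"fingers":0.28},{"delta_pos":[0,0,0],"rot":[0,0,0],"fingers":0.4},{"delta_pos":[0,0,0],"rot":[0,0,0],"fingers":0.45},{"delta_pos":[0,0,0],"rot":[0,0,0],"fingers":0.45},{"delta_pos":[0,0,-6],"rot":[0,0,0],"fingers":0.45},{"delta_pos":[0,0,-15],"rot":[0,0,0],"fingers":0.45},{"delta_pos":[0,0,-25],"rot":[0,0,0],"fingers":0.45},{"delta_pos":[0,0,-30],"rot":[0,0,0],"fingers":1},{"delta_pos":[0,0,-35],"rot":[0,0,0],"fingers":1},{"delta_pos":[0,0,0],"rot":[0,0,0],"fingers":1},{"delta_pos":[0,0,0],"rot":[0,0,0],"fingers":1}]'
python3 -c "
from h import *
go(.587,-.318,.2)
im2=imaging.grab_frame('side');im=imaging.grab_frame('top');cv2.imwrite('pics/b5.png',np.hstack([cv2.resize(im[120:360,90:390],(400,320)),cv2.resize(im2[130:410,100:450],(400,320))])[:,:,::-1])"
```

```text
time: 29.95
eef_pos: [0.4328, 0.1307, 0.2219]
tool_rot: [3.055, 0.731, 0.001]
force: [-0.3, 0.1, 0.1]
width: 0.0859
finger_force: 0.0
t 29.95 pos [432.8 130.7 221.9] w 85.9 F [-0.3  0.1  0.1] ff 0.0 tilt 0.0
tool mm to go [-65.7 469.8  22.2]
```

View pics/b5.png

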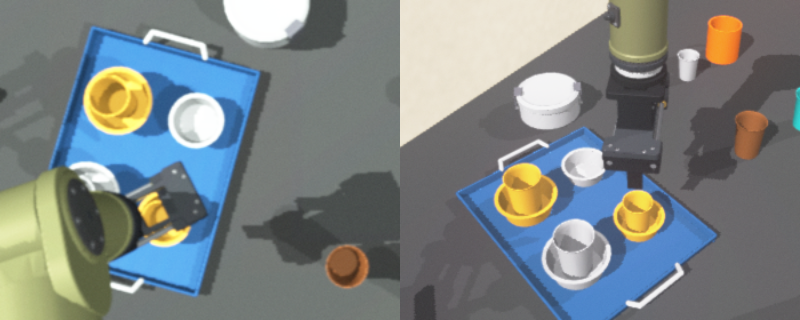

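Three tumblers now stand upright in their davaras. The last is the small steel.

```bash
python3 -m creep '[{"delta_pos":[-4.7,33.5,0],"rot":[0,0,0],"fingers":1},{"delta_pos":[-4.7,33.5,0],"rot":[0,0,0],"fingers":1},{"delta_pos":[-4.7,33.5,0],"rot":[0,0,0],"fingers":1},{"delta_pos":[-4.7,33.5,0],"rot":[0,0,0],"fingers":1},{"delta_pos":[-4.7,33.5,0],"rot":[0,0,0],"fingers":1},{"delta_pos":[-4.7,33.5,0],"rot":[0,0,0],"fingers":1},{"delta_pos":[-4.7,33.5,0],"rot":[0,0,0],"fingers":1},{"delta_pos":[-4.7,33.5,0],"rot":[0,0,0],"fingers":1},{"delta_pos":[-4.7,33.5,0],"rot":[0,0,0],"fingers":1},{"delta_pos":[-4.7,33.5,0],"rot":[0,0,0],"fingers":1},{"delta_pos":[-4.7,33.5,0],"rot":[0,0,0],"fingers":1},{"delta_pos":[-4.7,33.5,0],"rot":[0,0,0],"fingers":1},{"delta_pos":[-4.7,33.5,0],"rot":[0,0,0],"fingers":1},{"delta_pos":[-4.7,33.5,0],"rot":[0,0,0],"fingers":1},{"delta_pos":[0,0,22],"rot":[0,0,0],"fingers":1},{"delta_pos":[0,0,0],"rot":[0,0,0],"fingers":1},{"delta_pos":[0,0,0],"rot":[0,0,0],"fingers":1}]'
python3 -c "
from h import *
go(.587,-.318,.105)
print(cast('top',(496,215),.092))"
```

```text
time: 32.17
eef_pos: [0.5867, -0.3164, 0.1994]
tool_rot: [-3.054, -0.733, 0.001]
force: [0.2, -0.1, -0.2]
width: 0.087
finger_force: 0.0
t 32.17 pos [ 586.7 -316.4  199.4] w 87.0 F [ 0.2 -0.1 -0.2] ff 0.0 tilt 0.1
tool mm to go [-0.5  1.7 94.4]
[[ 0.56107581 -0.44277763]]
```

```bash
python3 -m creep '[{"delta_pos":[0,0.5,15],"rot":[0,0,0],"fingers":1},{"delta_pos":[0,0,18],"rot":[0,0,0],"fingers":1},{"delta_pos":[0,0,18],"rot":[0,0,0],"fingers":1},{"delta_pos":[0,0,18],"rot":[0,0,0],"fingers":1},{"delta_pos":[0,0,14],"rot":[0,0,0],"fingers":1},{"delta_pos":[0,0,8],"rot":[0,0,0],"fingers":1},{"delta_pos":[0,0,3],"rot":[0,0,0],"fingers":1},{"delta_pos":[0,0,0],"rot":[0,0,0],"fingers":1},{"delta_pos":[0,0,0],"rot":[0,0,0],"fingers":0.4},{"delta_pos":[0,0,0],"rot":[0,0,0],"fingers":0.2},{"delta_pos":[0,0,0],"rot":[0,0,0],"fingers":0.1},{"delta_pos":[0,0,0],"rot":[0,0,0],"fingers":0},{"delta_pos":[0,0,0],"rot":[0,0,0],"fingers":-0.2},{"delta_pos":[0,0,0],"rot":[0,0,0],"fingers":-0.4},{"delta_pos":[0,0,0],"rot":[0,0,0],"fingers":-0.4}]' 12
python3 -c "
from h import *
go(.586,.080,.238)"
```

```text
time: 34.05
eef_pos: [0.5869, -0.3177, 0.1057]
tool_rot: [3.055, 0.731, 0.0]
force: [-0.0, 0.2, 0.4]
width: 0.0477
finger_force: 11.9
t 34.05 pos [ 586.9 -317.7  105.7] w 47.7 F [-0.   0.2  0.4] ff 11.9 tilt 0.0
tool mm to go [ 179.2 -355.  -132.3]
```

```bash
python3 -m creep '[{"delta_pos":[0,0,-12],"rot":[0,0,0],"fingers":-0.4},{"delta_pos":[0,0,-30],"rot":[0,0,0],"fingers":-0.4},{"delta_pos":[0,0,-30],"rot":[0,0,0],"fingers":-0.4},{"delta_pos":[0,0,-30],"rot":[0,0,0],"fingers":-0.4},{"delta_pos":[0,0,-30],"rot":[0,0,0],"fingers":-0.4},{"delta_pos":[15,-29.6,0],"rot":[0,0,0],"fingers":-0.4},{"delta_pos":[15,-29.6,0],"rot":[0,0,0],"fingers":-0.4},{"delta_pos":[15,-29.6,0],"rot":[0,0,0],"fingers":-0.4},{"delta_pos":[15,-29.6,0],"rot":[0,0,0],"fingers":-0.4},{"delta_pos":[15,-29.6,0],"rot":[0,0,0],"fingers":-0.4},{"delta_pos":[15,-29.6,0],"rot":[0,0,0],"fingers":-0.4},{"delta_pos":[15,-29.6,0],"rot":[0,0,0],"fingers":-0.4},{"delta_pos":[15,-29.6,0],"rot":[0,0,0],"fingers":-0.4},{"delta_pos":[15,-29.6,0],"rot":[0,0,0],"fingers":-0.4},{"delta_pos":[15,-29.6,0],"rot":[0,0,0],"fingers":-0.4},{"delta_pos":[15,-29.6,0],"rot":[0,0,0],"fingers":-0.4},{"delta_pos":[14,-29.6,0],"rot":[0,0,0],"fingers":-0.4},{"delta_pos":[0,0,0],"rot":[0,0,0],"fingers":-0.4},{"delta_pos":[0,0,0],"rot":[0,0,0],"fingers":-0.4},{"delta_pos":[0,0,0],"rot":[0,0,0],"fingers":-0.4}]'
python3 -c "
from h import *
go(.586,.080,.1115)
im2=imaging.grab_frame('side');cv2.imwrite('pics/b6.png',cv2.resize(im2[130:410,100:450],(400,320))[:,:,::-1])"
```

```text
time: 36.55
eef_pos: [0.5859, 0.0784, 0.2377]
tool_rot: [3.055, 0.727, -0.0]
force: [-0.2, 0.3, -0.7]
width: 0.0482
finger_force: 11.9
t 36.55 pos [585.9  78.4 237.7] w 48.2 F [-0.2  0.3 -0.7] ff 11.9 tilt 0.1
tool mm to go [  0.9  -1.5 126.2]
```

View pics/b6.png

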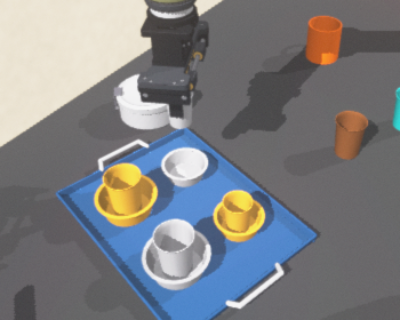

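The small steel is held upright at (180,112). Its davara at (185,167) is empty and undisturbed.

```bash
python3 -m creep '[{"delta_pos":[0,-0.5,20],"rot":[0,0,0],"fingers":-0.4},{"delta_pos":[0,0,20],"rot":[0,0,0],"fingers":-0.4},{"delta_pos":[0,0,20],"rot":[0,0,0],"fingers":-0.4},{"delta_pos":[0,0,20],"rot":[0,0,0],"fingers":-0.4},{"delta_pos":[0,0,20],"rot":[0,0,0],"fingers":-0.4},{"delta_pos":[0,0,12],"rot":[0,0,0],"fingers":-0.4},{"delta_pos":[0,0,8],"rot":[0,0,0],"fingers":-0.4},{"delta_pos":[0,0,2],"rot":[0,0,0],"fingers":-0.4},{"delta_pos":[0,0,1],"rot":[0,0,0],"fingers":-0.4},{"delta_pos":[0,0,0],"rot":[0,0,0],"fingers":-0.4}]'
python3 -m creep '[{"delta_pos":[0,0,1],"rot":[0,0,0],"fingers":-0.4},{"delta_pos":[0,0,1],"rot":[0,0,0],"fingers":-0.4},{"delta_pos":[0,0,0],"rot":[0,0,0],"fingers":-0.4}]'
python3 -m creep '[{"delta_pos":[0,0,0.7],"rot":[0,0,0],"fingers":-0.4},{"delta_pos":[0,0,0],"rot":[0,0,0],"fingers":-0.4}]'
```

```text
time: 37.85
eef_pos: [0.5858, 0.0806, 0.1152]
tool_rot: [3.055, 0.731, 0.002]
force: [-0.3, -0.5, -0.2]
width: 0.0476
finger_force: 11.9
time: 38.22
eef_pos: [0.5854, 0.0805, 0.1126]
tool_rot: [3.055, 0.731, -0.0]
force: [-0.1, -0.1, -1.0]
width: 0.0476
finger_force: 11.9
time: 38.48
eef_pos: [0.5854, 0.0805, 0.1118]
tool_rot: [3.055, 0.731, -0.0]
force: [-0.2, -0.3, 0.5]
width: 0.0476
finger_force: 11.9
```

```bash
python3 -m creep '[{"delta_pos":[0,0,0.5],"rot":[0,0,0],"fingers":-0.4},{"delta_pos":[0,0,0],"rot":[0,0,0],"fingers":-0.4}]'
python3 -m creep '[{"delta_pos":[0,0,0.3],"rot":[0,0,0],"fingers":-0.4},{"delta_pos":[0,0,0],"rot":[0,0,0],"fingers":-0.4}]'
```

```text
time: 38.72
eef_pos: [0.5856, 0.0806, 0.1117]
tool_rot: [3.055, 0.731, 0.001]
force: [0.2, -0.2, 1.5]
width: 0.0477
finger_force: 11.8
time: 38.98
eef_pos: [0.5857, 0.0806, 0.1116]
tool_rot: [3.055, 0.731, 0.001]
force: [-1.5, -0.2, 3.9]
width: 0.0475
finger_force: 11.6
```

Contact. I'll release, rise, and move back clear of the tray.

```bash
python3 -m creep '[{"delta_pos":[0,0,0],"rot":[0,0,0],"fingers":0.18},{"delta_pos":[0,0,0],"rot":[0,0,0],"fingers":0.28},{"delta_pos":[0,0,0],"rot":[0,0,0],"fingers":0.4},{"delta_pos":[0,0,0],"rot":[0,0,0],"fingers":0.45},{"delta_pos":[0,0,0],"rot":[0,0,0],"fingers":0.45},{"delta_pos":[0,0,-6],"rot":[0,0,0],"fingers":0.45},{"delta_pos":[0,0,-15],"rot":[0,0,0],"fingers":0.45},{"delta_pos":[0,0,-25],"rot":[0,0,0],"fingers":0.45},{"delta_pos":[0,0,-35],"rot":[0,0,0],"fingers":0.45},{"delta_pos":[0,0,-40],"rot":[0,0,0],"fingers":1},{"delta_pos":[-13,26,0],"rot":[0,0,0],"fingers":1},{"delta_pos":[-13,26,0],"rot":[0,0,0],"fingers":1},{"delta_pos":[-13,26,0],"rot":[0,0,0],"fingers":1},{"delta_pos":[-13,26,0],"rot":[0,0,0],"fingers":1},{"delta_pos":[-13,26,0],"rot":[0,0,0],"fingers":1},{"delta_pos":[-13,26,0],"rot":[0,0,0],"fingers":1},{"delta_pos":[-13,26,0],"rot":[0,0,0],"fingers":1},{"delta_pos":[0,0,0],"rot":[0,0,0],"fingers":1},{"delta_pos":[0,0,0],"rot":[0,0,0],"fingers":1}]'
python3 -c "
from h import *
im2=imaging.grab_frame('side');im=imaging.grab_frame('top');cv2.imwrite('pics/b7.png',np.hstack([cv2.resize(im[120:360,90:390],(400,320)),cv2.resize(im2[130:410,100:450],(400,320))])[:,:,::-1])
tp={'LS':(154,267),'SS':(237,210),'LB':(179,195),'SB':(213,284)}
"
```

```text
time: 41.35
eef_pos: [0.5869, -0.1218, 0.2329]
tool_rot: [-3.055, -0.732, -0.002]
force: [-0.4, 0.5, -0.5]
width: 0.0872
finger_force: 0.0
```

View pics/b7.png

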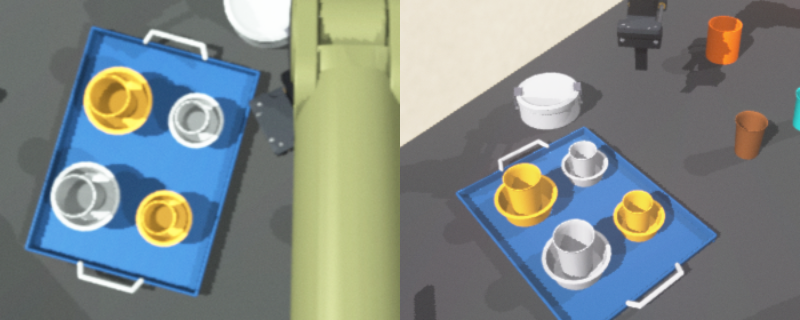

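All four tumblers stand upright and centred in the matching davaras, the davaras have not moved, and the mug and lunch box are untouched. I'll hand in the job.

```bash
python3 -c "
from bench import job_done
print(job_done())"
```

```text
the job is handed in; nothing more can be done
None
```

I handed the job in after about 41 s of robot time: all four tumblers stand upright in their matching davaras, and the mug, lunch box and look-alike cups were left alone.

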